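# Set the width gauge to its mark and try a housing in it

## Task

Set the width gauge on the bench for the trimmed black housing that stands on its bed: with a fingertip, roll the knurled wheel until the jaws have closed so far that the red pointer rests on the green gauge mark. Then push that housing with the fingertips along the bed, between the jaws, until it stands fully home against the back stop. Do not lift or tip the housing, do not push the sliding jaw by hand, and leave the other two housings and the dropper bottle where they are.

Things in the scene. Friction and masses are not known exactly. Their poses are not given: they have to be found in the camera images.
- gauge: fixed width gauge: bed 130 (x) x 220 (y) mm, one front corner cut off, bed top 16 mm above the bench; origin: centre of its underside; x points from the open front of the lane to the back stop, y from the wheel to the fixed jaw. Fixed jaw face at y = +60 mm. Smooth steel jaws at x = 11 to 49 mm, 44 mm above the bench, front corners cut back as a lead-in 14 mm long, 5 mm wide
- wheel_top (a point): uppermost point of the upright knurled wheel (dark steel, 52 mm diameter, 16 mm wide) at the end of the bed away from the fixed jaw; its level axle runs along the gauge's x, 26 mm below this point and 43 mm above the bench. The point does not turn or move. The bracket cheeks beside the wheel reach 54 mm above the bench, so its top 15 mm stands free
- wheel (a joint): knurled wheel's angle in rad, 0 (jaws 66 mm apart) to 5.67 (32 mm apart); 4.67 (38 mm) is at the mark. It grows, and the gap closes 6 mm a radian (rack and pinion), as the wheel's top is rolled toward the gauge's -y, away from the jaws; it stays where it is left. Needs about 2.5 N at the rim; the knurl grips well under 5 to 10 N of fingertip pressure
- slide_jaw: sliding jaw with its rack bar; it runs along the gauge's y. Its own frame is that of the gauge when the jaws are 66 mm apart, so its y in the gauge's frame is the amount closed: 28 mm at the mark
- pointer (a point): tip of the red pointer on the sliding jaw, just above the white scale plate on the bed
- gauge_mark (a point): centre line of the green gauge mark, a bar 6 mm wide (along the gauge's y) on the white scale plate; when pointer and mark have the same y in the gauge's frame the jaws are 38 mm apart and the middle of the lane is at y = +41 mm
- part: trimmed black moulded housing, 30 (x) x 34 (y) x 52 mm high, that stands on the gauge's bed in front of the jaws, about square to it, with its 34 mm width across the lane; origin: centre of its underside. A small white peg stands out of its front and back faces at half height. 25 to 47 g
- stop_face (a point): point on the bed at the foot of the back stop's face, in the middle of the 38 mm lane; the low dark stop is 20 mm wide (y), 14 mm high. The housing is home when its far face touches the stop: its origin is then 15 mm before this point along the gauge's x
- short_housing: bystander: black housing 33 x 34 x 52 mm standing beside the gauge
- long_housing: bystander: black housing 29 x 53 x 51 mm standing beside the gauge
- dropper: bystander: brown dropper bottle, 31 mm diameter, 97 mm high, standing behind the gauge
Not all that is in view belongs to the job. Leave any purple or turquoise look-alike of the part alone.

How it is judged:
On the way, in this order (a step that is already met when the one before it is completed fails the run):
1. the wheel is rolled until the pointer rests on the green mark (y of pointer in the frame of gauge_mark between -0.003 and 0.003 m and velocity of joint wheel between -0.15 and 0.15 rad/s and x of part in the frame of stop_face below -0.025 m), for 0.3 s.
2. the housing is pushed home against the back stop between the jaws (x of part in the frame of stop_face above -0.0185 m and y of part in the frame of stop_face between -0.006 and 0.006 m and angle between part's own z axis and vertical below 0.1 rad), for 0.2 s.
At the end, for the whole second after the job is handed in: the pointer stands within 3 mm of the centre of the green mark, and the housing stands upright and at rest on the bed between the jaws, within 3.5 mm of touching the back stop (all of step 2 and y of pointer in the frame of gauge_mark between -0.003 and 0.003 m and z of part in the frame of stop_face below 0.004 m and linear speed of part below 0.02 m/s).
It fails at once if the housing is lifted off the bed (z of part in the frame of stop_face above 0.005 m).
It fails at once if the housing is tipped over (angle between part's own z axis and vertical above 0.35 rad).
It fails at once if the sliding jaw is pushed by hand instead of by the wheel (contact force between any of the fingers, the arm and slide_jaw above 4 N).
It fails at once if a bystander is moved (distance of any of short_housing, long_housing, dropper from where it was at the start of the episode above 0.02 m).
It also fails if it takes over 58 s, if anything falls off the work surface, if the arm or the gripper's body presses on something with over 40 N, if the wrist force passes 120 N, or if a joint passes its speed limit or range.

## Robot

A 7-joint arm with a two-finger parallel gripper is mounted at the origin on a cart in front of the work surface, level with it; the furniture and walls round the work are solid. World frame = base frame: x ahead of the robot, y to its left, z up, the work surface at z = 0. Lengths are in m, angles in rad, forces in N, time in s.
With the tool pointing down it reaches from about 0.4 to 0.9 m from the base axis. Payload 5.5 kg.
Tool frame: the origin (TCP) lies on the centre line of the jaws, within the pads' length; the fingertips stand 25 mm ahead of it and the grasp point (between the pads) lies 6 mm ahead of it; z points along the fingers, y is the line along which they close (so a half turn about z gives the same grasp; the last joint's range is limited). The gripper opens to 92 mm and grips with 3 to 60 N. Pads are 19 mm wide; open, the fingers measure 130 mm over their backs; the gripper's body (75 mm by 190 mm) begins 47 mm behind the grasp point.
Start: joints at [-0.913, 0.501, -0.427, 1.55, 0.221, 1.138, -0.21], TCP at [0.25, 0.6, 0.252] pointing down, gripper open.
Joint ranges: [-2.88, 2.88], [-0.31, 2.03], [-1.54, 1.56], [0.2, 2.42], [-1.41, 4.55], [0.19, 2.02], [-2.57, 2.57]. Speed limits (rad/s): [2.57, 2.57, 3.14, 3.14, 3.14, 3.14, 3.14].

## Interface

Orientations are given as a unit quaternion [w, x, y, z].
In Python, from station import robot gives the robot as it stands. Calls block until the motion is done:
- robot.move_pose(position, orientation): joint-space move of the TCP to a pose.
- robot.move_straight(position, orientation=None, velocity=0.15, until_force=None): straight line of the TCP; orientation=None keeps the orientation; velocity is the mean speed in m/s. With until_force (N) it stops when the force on the tool has changed by that much, and returns True; else False.
- robot.goto_joints(angles): joint-space move.
- robot.move_gripper(opening, strength=None): opening from 0.0 (shut) to 1.0 (fully open); strength is the grip in N (None keeps the last); returns when the fingers have stopped.
- robot.pause(seconds).
- robot.ik(position, orientation): joint angles nearest the present ones, or None.
- robot.get_state(): the state.
- robot.capture(name): name is "scene" or "top"; returns the picture (400x640x3 uint8, blue, green, red); there is no depth.
- robot.camera_params(name): a dict with "fx", "fy", "cx", "cy" (pixels), "extrinsics" (4x4, takes a point from world to camera coordinates). Camera axes: x right, y down, z forward; pixel columns grow to the right and rows downward; lengths in m; the calibration is good to about 2 mm. A picture is of the moment at which its call begins. camera_params takes no time and is no camera call.
A pose or a line that the arm cannot do raises robot.Unreachable and nothing moves.
- robot.hand_in(): hands the job in; it is judged then, once.
Trained networks look in the newest picture that a camera, given by its name, has taken for a name from the list of things; names that differ only in an ending like _2 or _b are one class to them, and where a whole thing is asked for, a point or a joint stands for the part that bears it (a point fixed in the world has none). Each returns a list of dicts, best first, with "score" (0 to 1); they miss things now and then, are a little off and sometimes report something else, mostly with a low value. They report only what shows in the picture. A call takes as long as a camera call. They do not tell look-alikes from the thing itself.
- robot.search_frame(camera, query): "at" ([x, y, z] in m, in world coordinates, good to about 4 mm: the middle of the surface that is visible of it).
- robot.mark_of(camera, query): "at" ([x, y, z] in m, in world coordinates, good to about 4 mm: a listed point, or the origin of a listed thing).
The state is a dict: "clock": time; "joints": joint angles; "qvel": joint speeds; "effort": joint torques, N m; "tool_pos": TCP position; "tool_rot": TCP orientation; "wrist_force": force on the tool from outside, world axes, zero at the start; "moment": the same for the moment, N m; "gripper_width": opening from 0.0 (shut) to 1.0 (fully open); "grip_force": force on a finger pad.
Only numpy, scipy, OpenCV 4.12 (cv2) and the standard library are available. Lean on these libraries where they do the work, as an engineer would, in place of code of your own. Each camera call takes 0.05 s, during which the arm holds its last target. There are 200 camera calls.

## Working session

There is one attempt and no reset: what is moved stays moved. The work goes in short steps, each a Python script; the robot and the scene stay as the last script left them, time stands still between calls to the robot, and variables do not carry over. Pictures are saved under pics/ and viewed, at most 10 in all, crops included, and the job is handed in when it is done.

```bash
ls; mkdir -p pics; python3 - <<'E'
from station import robot
import cv2,numpy as np
for c in("scene","top"):
    cv2.imwrite(f"pics/{c}0.png",robot.capture(c))
    p=robot.camera_params(c);print(c,p["fx"],np.round(np.array(p["extrinsics"]),3).tolist())
    for q in["gauge","wheel_top","pointer","gauge_mark","part","stop_face","short_housing","long_housing","dropper"]:
        print(q,[(np.round(d["at"],3).tolist(),round(d["score"],2)) for d in robot.mark_of(c,q)[:3]])
s=robot.get_state();print(s["clock"],s["tool_pos"],s["tool_rot"])
E
```

```text
pics
scene 382.1230121080521 [[0.665, -0.747, 0.001, -0.375], [-0.457, -0.409, -0.79, 0.28], [0.59, 0.525, -0.613, 0.577], [0.0, 0.0, 0.0, 1.0]]
gauge [([0.545, -0.03, 0.001], 0.97)]
wheel_top [([0.564, -0.098, 0.072], 0.74)]
pointer [([0.541, -0.042, 0.018], 0.82)]
gauge_mark [([0.544, -0.018, 0.013], 0.67)]
part [([0.379, 0.05, -0.001], 0.94), ([0.392, -0.028, 0.0], 0.78), ([0.408, -0.105, -0.006], 0.74)]
stop_face [([0.583, 0.004, 0.015], 0.93)]
short_housing [([0.644, 0.114, -0.0], 0.57)]
long_housing [([0.539, 0.146, -0.003], 0.82)]
dropper [([0.697, 0.036, -0.005], 0.81)]
top 396.9728007356852 [[-0.021, -1.0, 0.005, -0.009], [-0.986, 0.02, -0.164, 0.554], [0.164, -0.009, -0.986, 0.824], [0.0, 0.0, 0.0, 1.0]]
gauge [([0.585, 0.009, 0.017], 0.72), ([0.546, -0.034, -0.0], 0.6)]
wheel_top [([0.56, -0.096, 0.072], 0.71)]
pointer [([0.542, -0.046, 0.018], 0.78)]
gauge_mark [([0.547, -0.024, 0.019], 0.64)]
part [([0.43, 0.128, -0.001], 0.83), ([0.508, 0.012, 0.015], 0.69), ([0.378, 0.046, -0.0], 0.63)]
stop_face [([0.584, 0.006, 0.018], 0.8)]
short_housing [([0.648, 0.113, -0.001], 0.59)]
long_housing [([0.538, 0.147, -0.005], 0.65)]
dropper [([0.698, 0.037, 0.002], 0.76)]
1.0 [0.24993814 0.59999577 0.25171479] [-2.70978558e-05  1.96078483e-01  9.80588205e-01 -1.31767097e-05]
```

```bash
python3 - <<'E'
import cv2
a=cv2.imread("pics/top0.png");b=cv2.imread("pics/scene0.png")
cv2.imwrite("pics/t1.png",cv2.resize(a[60:360,150:550],None,fx=2,fy=2,interpolation=cv2.INTER_CUBIC))
E
```

```text
(no output)
```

View pics/t1.png

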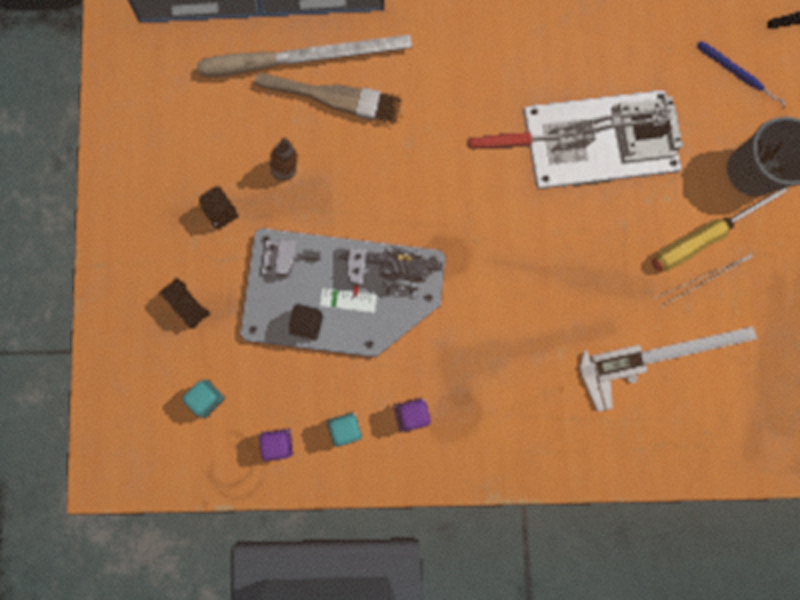

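View pics/scene0.png

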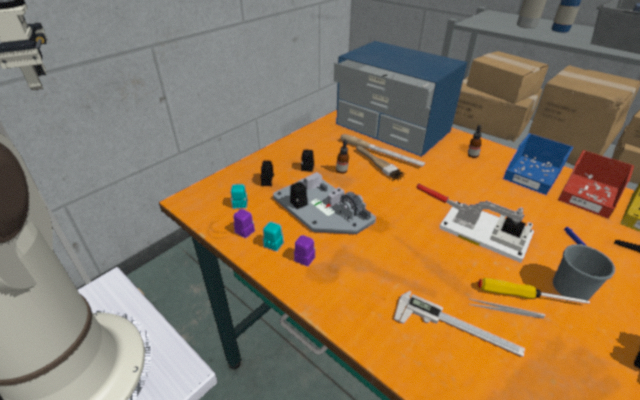

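The top crop shows the gauge, with its front cut corner at the lower right. The wheel is at the right (410,265), the fixed jaw at (278,255) and the pointer at (357,290), with the green mark at (334,298).

Candidates for the part, in crop pixels:
- Black at (305,322): stands on the bed.
- Black at (218,207) and (185,303): off the bed, these are the short and long housings.
- Teal and purple at (203,398), (275,445), (345,430) and (412,413): look-alikes.

The one on the bed at (305,322) fits. I'll confirm it in one enlarged crop and measure the bed edges.

```bash
cat > h.py <<'E'
import numpy as np,cv2
from station import robot
def ray(c,uv,z):
    p=robot.camera_params(c);E=np.array(p["extrinsics"]);R,t=E[:3,:3],E[:3,3]
    o=-R.T@t;d=R.T@np.array([(uv[0]-p["cx"])/p["fx"],(uv[1]-p["cy"])/p["fy"],1])
    return o+d*(z-o[2])/d[2]
def proj(c,P):
    p=robot.camera_params(c);E=np.array(p["extrinsics"]);q=E[:3,:3]@np.array(P)+E[:3,3]
    return np.array([p["fx"]*q[0]/q[2]+p["cx"],p["fy"]*q[1]/q[2]+p["cy"]])
E
python3 - <<'E'
from h import *
a=cv2.imread("pics/top0.png")
cv2.imwrite("pics/t2.png",cv2.resize(a[165:245,265:385],None,fx=6.5,fy=6.5,interpolation=cv2.INTER_CUBIC))
E
```

```text
(no output)
```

View pics/t2.png

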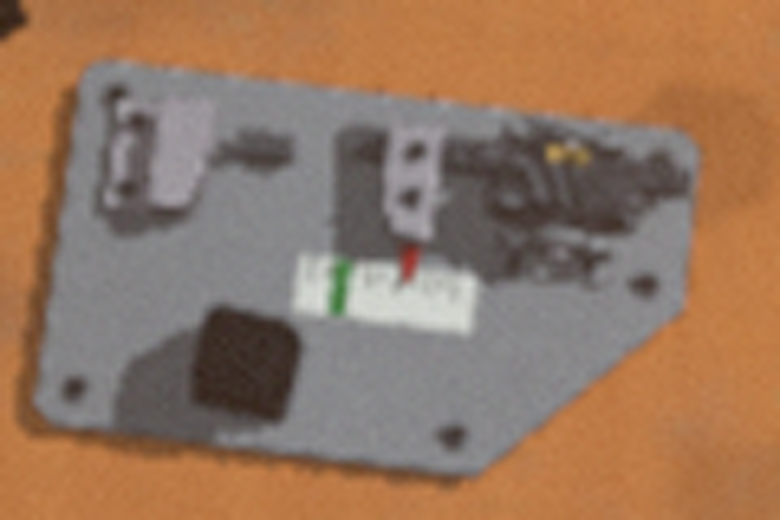

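The housing on the bed is the black one at crop (247,360). The pointer is at (408,265), right of the green mark at (340,288), so it has to travel left (+y). That agrees with the gauge frame. Next I fit the bed outline.

```bash
python3 - <<'E'
from h import *
from scipy.optimize import least_squares
w=lambda u,v,z=.016: ray("top",(265+(u+.5)/6.5-.5,165+(v+.5)/6.5-.5),z)[:2]
B=[w(130,65),w(650,125)];F=[w(70,428),w(460,474)];L=[w(78,100),w(38,390)];Rr=[w(697,160),w(687,300)]
def g(p,X):
    c,s=np.cos(p[2]),np.sin(p[2]);d=X-p[:2];return np.array([c*d[0]+s*d[1],-s*d[0]+c*d[1]])
f=lambda p:[g(p,X)[0]-.065 for X in B]+[g(p,X)[0]+.065 for X in F]+[g(p,X)[1]-.11 for X in L]+[g(p,X)[1]+.11 for X in Rr]
r=least_squares(f,[.545,-.03,-.1]);p=r.x;print(p,np.round(r.fun*1e3,1))
np.save("gp.npy",p)
print("part top c",g(p,w(247,362,.068)),"pointer",g(p,w(405,280,.018)),"mark",g(p,w(340,288)))
pts=[(.562,-.097),(.5835,.005)]
for _ in range(3):
  robot.capture("top");robot.capture("scene")
  for c in("top","scene"):
    print(c,{q:[np.round([*(g(p,np.array(d["at"][:2]))*1e3),d["at"][2]*1e3]).tolist() for d in robot.mark_of(c,q)[:3]] for q in("wheel_top","pointer","gauge_mark","part","stop_face","gauge")})
s=robot.get_state();print(s["clock"])
E
```

```text
[ 0.54471197 -0.03113512 -0.13635804] [-0.1 -0.3  0.3  0.1 -0.6 -0.3  1.  -0.1]
part top c [-0.04074675  0.0368804 ] pointer [-0.00037103 -0.01191319] mark [-0.00548352  0.01020107]
top {'wheel_top': [[28.0, -62.0, 67.0]], 'pointer': [[-1.0, -15.0, 17.0]], 'gauge_mark': [[-0.0, 9.0, 16.0]], 'part': [[-134.0, 138.0, 0.0], [-44.0, 39.0, 14.0], [-173.0, 55.0, -2.0]], 'stop_face': [[36.0, 46.0, 16.0]], 'gauge': [[2.0, -2.0, -1.0]]}
scene {'wheel_top': [[28.0, -64.0, 71.0], [-5.0, 13.0, 14.0]], 'pointer': [[0.0, -12.0, 18.0]], 'gauge_mark': [[-4.0, 11.0, 18.0]], 'part': [[-175.0, 56.0, -1.0], [-153.0, -18.0, 4.0], [-130.0, -89.0, -3.0]], 'stop_face': [[34.0, 42.0, 16.0]], 'gauge': [[3.0, 1.0, -4.0], [0.0, 3.0, -0.0]]}
top {'wheel_top': [[26.0, -60.0, 70.0]], 'pointer': [[0.0, -16.0, 18.0]], 'gauge_mark': [[-0.0, 9.0, 17.0]], 'part': [[-41.0, 38.0, 14.0], [-122.0, -87.0, -1.0], [-137.0, 142.0, 2.0]], 'stop_face': [[33.0, 43.0, 16.0], [-2.0, 8.0, 18.0]], 'gauge': [[1.0, -4.0, 0.0]]}
scene {'wheel_top': [[29.0, -61.0, 67.0]], 'pointer': [[-2.0, -12.0, 16.0], [78.0, 159.0, -4.0]], 'gauge_mark': [[-6.0, 11.0, 17.0]], 'part': [[-128.0, -90.0, -5.0], [-150.0, -17.0, 2.0], [-37.0, 41.0, 16.0]], 'stop_face': [[-0.0, 4.0, -4.0]], 'gauge': [[0.0, 2.0, -2.0]]}
top {'wheel_top': [[82.0, 155.0, -2.0], [27.0, -61.0, 69.0]], 'pointer': [[1.0, -10.0, 18.0]], 'gauge_mark': [[-3.0, 8.0, 13.0]], 'part': [[-152.0, -17.0, -4.0], [-136.0, 140.0, -0.0], [2.0, -3.0, 1.0]], 'stop_face': [[33.0, 42.0, 14.0], [2.0, -3.0, 1.0]], 'gauge': [[-1.0, -1.0, 0.0]]}
scene {'wheel_top': [[32.0, -64.0, 72.0], [-3.0, 13.0, 14.0]], 'pointer': [[-3.0, -12.0, 15.0]], 'gauge_mark': [[-0.0, 10.0, 17.0], [-3.0, -1.0, -0.0]], 'part': [[-151.0, -19.0, -2.0], [-129.0, -92.0, -4.0], [-38.0, 40.0, 12.0]], 'stop_face': [[29.0, 41.0, 14.0]], 'gauge': [[1.0, 1.0, -3.0]]}
3.1
```

Checks against the description:

| Item | Measured | Expected |
|---|---|---|
| Wheel top (gauge frame) | about (29, -62), z 69 mm | z 69 mm |
| Pointer to mark | about -12.5 to +10 mm, so 22–23 mm to close | – |
| Stop face | about (33, 42) mm | y 41 mm |
| Part | (-40, 38.5) mm | – |

First stroke: shut fingers, flat tips on top of the wheel.

```bash
cat >> h.py <<'E'
gp=np.load("gp.npy")
cg,sg=np.cos(gp[2]),np.sin(gp[2])
def W(x,y,z): return [gp[0]+cg*x-sg*y,gp[1]+sg*x+cg*y,z]
def G(P): d=np.array(P[:2])-gp[:2];return np.array([cg*d[0]+sg*d[1],-sg*d[0]+cg*d[1],P[2]])
phi=(np.pi+gp[2])/2;Q=[0,np.cos(phi),np.sin(phi),0]
WX,WY=.0285,-.062
def fz(): return robot.get_state()["wrist_force"]
def stroke(y0,y1,F=7,n=4):
    robot.move_straight(W(WX,WY+y0,.102),velocity=.12)
    f0=fz()[2]
    hit=robot.move_straight(W(WX,WY+y0,.088),velocity=.02,until_force=F)
    z=robot.get_state()["tool_pos"][2];log=[(hit,round(z,4),round(fz()[2]-f0,1))]
    for y in np.linspace(y0,y1,n+1)[1:]:
        f=fz()[2]-f0; z-=np.clip((F-f)*5e-5,-4e-4,4e-4)
        robot.move_straight(W(WX,WY+y,z),velocity=.04)
        s=robot.get_state();log.append((round(s["tool_pos"][2],4),np.round(s["wrist_force"],1).tolist()))
    p=G(robot.get_state()["tool_pos"]);robot.move_straight(W(p[0],p[1],.104),velocity=.08)
    print(log)
def look(n=2):
    D=[]
    for _ in range(n):
        for c in("top","scene"):
            robot.capture(c);a=[]
            for q in("pointer","gauge_mark"):
                r=[G(d["at"]) for d in robot.mark_of(c,q)];r=[x for x in r if abs(x[0])<.015 and abs(x[1])<.03]
                a.append(r[0][1]*1e3 if r else np.nan)
            D.append(a)
    print("ptr,mark mm",np.round(D,1).tolist(),np.nanmean(D,0),"t",robot.get_state()["clock"])
E
python3 - <<'E'
from h import *
robot.move_gripper(0.0,10)
robot.move_pose(W(WX,WY+.015,.13),Q)
print(robot.get_state()["clock"])
stroke(.015,-.015)
look()
E
```

```text
7.225
[(True, np.float64(0.0908), np.float64(5.8)), (np.float64(0.0925), [-3.6, 7.1, 14.8]), (np.float64(0.0939), [-7.9, 5.1, 23.8]), (np.float64(0.0933), [-2.5, 1.2, 14.4]), (np.float64(0.0916), [0.1, -0.4, 0.3])]
ptr,mark mm [[-7.9, 10.7], [-5.8, 9.1], [-5.2, 8.5], [-5.7, 12.2]] [-6.13589274 10.11665765] t 10.45
```

The tips act as a narrow contact, because the height follows the wheel's arc (0.0908 at +15 mm, 0.0939 near the top). The wheel turned about 6.4 mm of gap, with 16 mm still to go. I'll follow the arc in the next strokes.

```bash
cat >> h.py <<'E'
def zc(y):
    e=max(abs(y)-.0025,0);return .094-(.026-np.sqrt(.026**2-e*e))
def stroke(y0,y1,F=8,n=8):
    robot.move_straight(W(WX,WY+y0,.102),velocity=.12)
    f0=fz()[2]
    hit=robot.move_straight(W(WX,WY+y0,zc(y0)-.006),velocity=.02,until_force=F)
    b=robot.get_state()["tool_pos"][2]-zc(y0);log=[(hit,round(b*1e3,1))]
    for y in np.linspace(y0,y1,n+1)[1:]:
        f=fz()[2]-f0; b-=np.clip((F-f)*4e-5,-4e-4,4e-4)
        robot.move_straight(W(WX,WY+y,zc(y)+b),velocity=.04)
        log.append(round(fz()[2]-f0,1))
    p=G(robot.get_state()["tool_pos"]);robot.move_straight(W(p[0],p[1],.104),velocity=.08)
    print(log)
E
python3 - <<'E'
from h import *
stroke(.016,-.014)
look()
E
```

```text
[(True, np.float64(0.2)), np.float64(4.6), np.float64(6.5), np.float64(6.6), np.float64(8.1), np.float64(5.9), np.float64(7.3), np.float64(5.5), np.float64(5.7)]
ptr,mark mm [[-3.1, 9.8], [-0.2, 13.3], [-0.0, 9.6], [nan, 13.4]] [-1.12397461 11.54156297] t 14.4083
```

```bash
python3 - <<'E'
from h import *
stroke(.016,-.014)
look()
robot.move_straight(W(WX-.01,WY-.10,.13),velocity=.2)
a=robot.capture("top");cv2.imwrite("pics/t3f.png",a)
cv2.imwrite("pics/t3.png",cv2.resize(a[190:230,290:350],None,fx=10,fy=10,interpolation=cv2.INTER_CUBIC))
E
```

```text
[(True, np.float64(0.1)), np.float64(4.7), np.float64(5.0), np.float64(7.2), np.float64(7.1), np.float64(7.0), np.float64(6.4), np.float64(4.4), np.float64(6.0)]
ptr,mark mm [[4.9, 9.9], [10.1, nan], [6.2, 8.0], [6.7, 10.3]] [6.97303012 9.39391352] t 18.3667
```

View pics/t3.png

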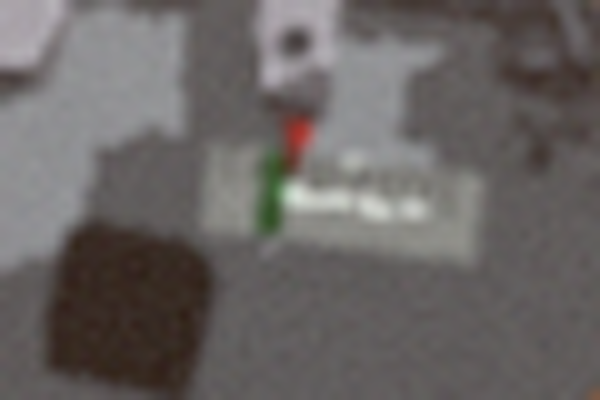

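The pointer tip is at crop (290,165) and the green bar's centre line runs from (266,232) to (274,155). I convert both with the calibration.

```bash
python3 - <<'E'
from h import *
a=cv2.imread("pics/t3f.png").astype(int)[190:230,290:350]
b,g,r=a[...,0],a[...,1],a[...,2]
def pts(m,z): 
    v,u=np.nonzero(m);return np.array([G(ray("top",(290+x,190+y),z)) for x,y in zip(u,v)])[:,:2]*1e3
R=pts((r>1.5*g+20)&(r>1.5*b+20)&(np.arange(40)[:,None]<25),.018);Gm=pts((g>1.3*r+10)&(g>1.3*b+10),.0165)
for n,P in(("red",R),("green",Gm)): print(n,len(P),P.mean(0),P.min(0),P.max(0))
print(np.round(R[np.argsort(R[:,0])],1).tolist())
print(np.round(G(ray("top",(290+29-.45,190+16.5-.45),.018))*1e3,1))
E
```

```text
red 5 [8.69261802 6.12957647] [5.858338   4.72998913] [10.67027764  7.23743311]
green 2 [-4.65360009 10.03743344] [-5.78755951  9.90601527] [-3.51964067 10.1688516 ]
[[5.9, 6.7], [8.1, 7.0], [8.4, 4.7], [10.4, 7.2], [10.7, 5.0]]
[ 1.1  7.2 18. ]
```

About 3.5 mm remains, which needs a stroke of roughly 16 mm (the measured ratio is about 6.3 mm per 30 mm).

```bash
python3 - <<'E'
from h import *
stroke(.008,-.008,n=5)
look()
robot.move_straight(W(WX-.01,WY-.10,.15),velocity=.25)
look(1)
a=robot.capture("top");cv2.imwrite("pics/t4f.png",a)
c=a[190:230,290:350].astype(int);b,g,r=c[...,0],c[...,1],c[...,2]
for m,z in(((r>1.5*g+20)&(r>1.5*b+20)&(np.arange(40)[:,None]<25),.018),((g>1.3*r+10)&(g>1.3*b+10),.0165)):
    v,u=np.nonzero(m);P=np.array([G(ray("top",(290+x,190+y),z)) for x,y in zip(u,v)])[:,:2]*1e3;print(len(P),P.mean(0))
cv2.imwrite("pics/t4.png",cv2.resize(a[190:230,290:350],None,fx=10,fy=10,interpolation=cv2.INTER_CUBIC))
E
```

```text
[(True, np.float64(0.1)), np.float64(3.9), np.float64(6.4), np.float64(6.6), np.float64(7.0), np.float64(6.3)]
ptr,mark mm [[10.6, -2.7], [9.3, 13.5], [nan, 7.2], [11.8, 11.9]] [10.54644865  7.48106072] t 22.7333
ptr,mark mm [[5.8, 10.1], [9.2, 12.5]] [ 7.48486266 11.30223513] t 23.6
9 [6.83117813 9.3536156 ]
4 [-11.57960106  10.37055908]
```

View pics/t4.png

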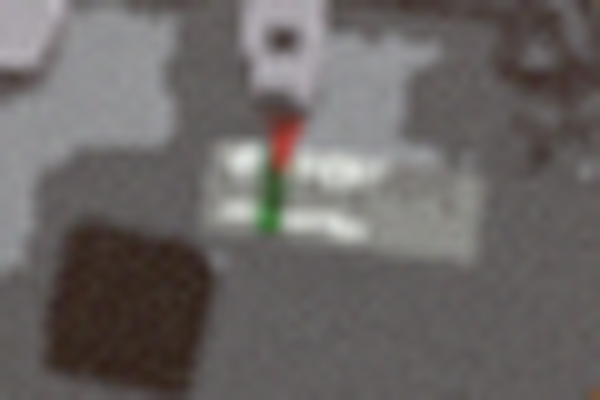

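The pointer tip (283,165) now rests on the green bar (centre about 274), roughly 1 mm short. I'll do one small nudge, then push: fingers slightly open so they straddle the front peg, tips low.

```bash
python3 - <<'E'
from h import *
stroke(.0025,-.0025,n=2)
robot.pause(.2)
robot.move_straight(W(WX-.03,WY-.06,.15),velocity=.25)
robot.move_gripper(.13)
print("w",robot.get_state()["gripper_width"])
robot.move_pose(W(-.09,.039,.14),Q)
look(1)
robot.move_straight(W(-.09,.039,.048),velocity=.12)
f0=fz()
h=robot.move_straight(W(-.040,.0395,.048),velocity=.06,until_force=4)
s=robot.get_state();print(h,np.round(G(s["tool_pos"]),4),np.round(s["wrist_force"]-f0,1),s["clock"])
robot.capture("top");print([np.round(G(d["at"])*1e3).tolist() for d in robot.mark_of("top","part")])
a=robot.capture("scene");cv2.imwrite("pics/s5.png",cv2.resize(a[150:250,250:400],None,fx=5,fy=5,interpolation=cv2.INTER_CUBIC))
E
```

```text
[(True, np.float64(0.2)), np.float64(2.6), np.float64(5.9)]
w 0.1277779404644916
ptr,mark mm [[nan, nan], [11.8, 12.6]] [11.77801067 12.57265782] t 28.2
False [-0.0406  0.0395  0.0478] [-0.9  0.8  0.9] 30.1
[[-136.0, 138.0, 1.0], [-124.0, -87.0, -4.0]]
```

View pics/s5.png

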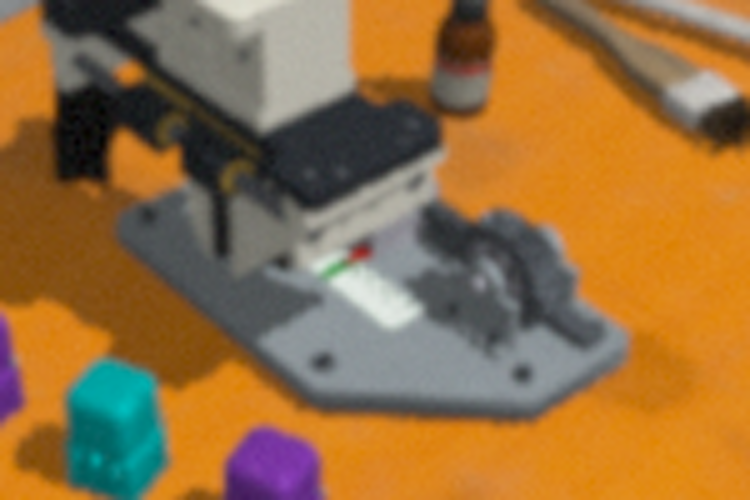

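The scene crop shows the red pointer (360,253) in line with the green bar (338,267). The fingers are low on the bed behind the hidden housing, with no abnormal force. I continue the push to the stop.

```bash
python3 - <<'E'
from h import *
f0=fz()
for x in (-.028,-.018,-.010,.0):
    h=robot.move_straight(W(x,.0405,.048),velocity=.04,until_force=5)
    s=robot.get_state();print(h,np.round(G(s["tool_pos"]),4),np.round(s["wrist_force"]-f0,1),s["clock"])
    if h:break
robot.pause(.4)
p=G(robot.get_state()["tool_pos"])
print(np.round(fz()-f0,1))
robot.move_straight(W(p[0]-.05,.0405,.048),velocity=.1)
robot.move_straight(W(p[0]-.1,.0405,.2),velocity=.25)
for c in("top","scene"):
    a=robot.capture(c);cv2.imwrite(f"pics/{c}6f.png",a)
    for q in("part","stop_face"): print(c,q,[np.round(G(d["at"])*1e3).tolist() for d in robot.mark_of(c,q)])
look(1)
a=cv2.imread("pics/top6f.png");b=cv2.imread("pics/scene6f.png")
f=lambda i:cv2.resize(i,(400,300),interpolation=cv2.INTER_CUBIC)
cv2.imwrite("pics/m6.png",np.vstack([f(a[170:245,270:370]),f(b[165:240,270:370])]))
E
```

```text
False [-0.0277  0.0405  0.048 ] [ 0.4 -0.5  0.9] 30.7
False [-0.0177  0.0405  0.048 ] [-1.1 -0.5 -0. ] 31.1
False [-0.0096  0.0405  0.048 ] [ 0.3 -0.1  0.1] 31.45
True [-0.0069  0.0404  0.0472] [-0.5 -0.1  0.6] 31.6833
[-0.3 -0.3  0. ]
top part [[-121.0, -86.0, -2.0]]
top stop_face [[33.0, 42.0, 18.0]]
scene part [[-153.0, -20.0, 0.0], [19.0, 44.0, 17.0], [-174.0, 55.0, 1.0], [-138.0, 144.0, 1.0], [29.0, -64.0, 71.0], [-129.0, -91.0, -5.0]]
scene stop_face [[31.0, 44.0, 16.0]]
ptr,mark mm [[nan, 12.8], [8.6, 26.2]] [ 8.57269374 19.51436337] t 34.125
```

View pics/m6.png

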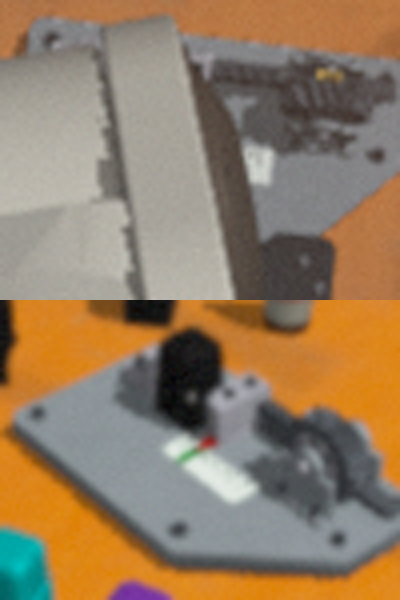

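The housing is upright between the jaws, with its peg showing at (192,398), and the pointer is on the green bar. The fingers stopped at -6.9 mm, against about -6.5 predicted for home. I press once more firmly to be sure, then move aside and check from the top.

```bash
python3 - <<'E'
from h import *
robot.move_straight(W(-.06,.0405,.048),velocity=.25)
robot.move_straight(W(-.016,.0405,.048),velocity=.08)
f0=fz()
h=robot.move_straight(W(.002,.0405,.048),velocity=.015,until_force=8)
s=robot.get_state();print(h,np.round(G(s["tool_pos"]),4),np.round(s["wrist_force"]-f0,1))
robot.pause(.3)
robot.move_straight(W(-.06,.0405,.048),velocity=.12)
robot.move_straight(W(-.09,.0405,.2),velocity=.25)
robot.move_pose([.4,-.3,.25],Q)
for c in("top","scene"):
    a=robot.capture(c);cv2.imwrite(f"pics/{c}7f.png",a)
    for q in("part","stop_face"): print(c,q,[np.round(G(d["at"])*1e3).tolist() for d in robot.mark_of(c,q)][:3])
look(2)
a=cv2.imread("pics/top7f.png");b=cv2.imread("pics/scene7f.png")
f=lambda i:cv2.resize(i,(400,300),interpolation=cv2.INTER_CUBIC)
cv2.imwrite("pics/m7.png",np.hstack([cv2.resize(a[175:235,270:350],(600,450),interpolation=cv2.INTER_CUBIC)]))
E
```

```text
True [-0.007   0.0404  0.0473] [-1.   0.4  0.3]
top part [[-125.0, -87.0, -0.0], [-136.0, 138.0, 1.0], [16.0, 43.0, 16.0]]
top stop_face [[34.0, 44.0, 18.0]]
scene part [[-155.0, -18.0, 0.0], [21.0, 43.0, 16.0], [-127.0, -92.0, -3.0]]
scene stop_face [[30.0, 46.0, 13.0]]
ptr,mark mm [[7.9, 9.2], [12.8, 11.8], [7.6, 9.4], [6.0, 10.7]] [ 8.56059757 10.26140599] t 40.1917
```

View pics/m7.png

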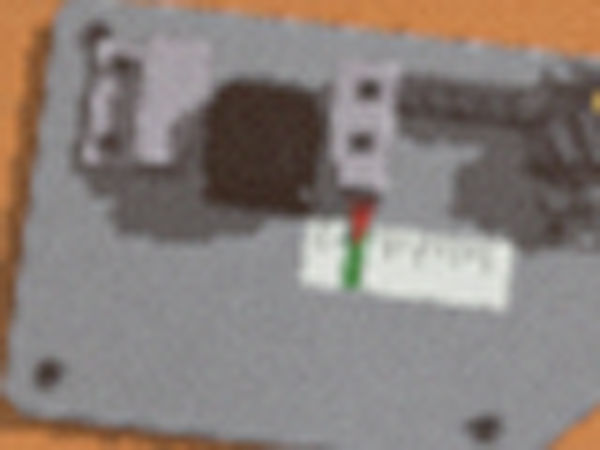

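The top crop shows the pointer (358,215) in line with the green bar (352,262) and the housing (265,145) square between the jaws. Both pushes hit the same hard stop at -7.0 mm, which puts the housing's origin at about x 17.5 against a stop face at 33. I'm handing in.

```bash
python3 -c "
from station import robot
print(robot.hand_in())"
```

```text
the job is handed in; nothing more can be done
None
```

The job is handed in: the last pictures show the pointer on the green mark and the housing upright between the jaws, pushed to a hard stop at the back stop. The hand-in returned no verdict.

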